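Take the check weight off its safety hook and stand it on the scale

TASK

Take the check weight by its blue grip and press it straight back against the hook's red sprung keeper until you feel it come up against the stop, then, keeping it pressed, lift the weight out behind the yellow beak, bring it forward off the hook and stand it upright in the middle of the scale's round pan. The stop is set differently each time, so go by feel and never force the hook: press with no more than about 9 N, and set the weight down gently. Leave the other things on the bench where they are.

Things in the scene. Friction and masses are not known exactly. Their poses are not given: they have to be found in the camera images.
- hook_stand: steel foot 120x90x10 mm (x -38 to +82 mm), post 52 to 66 mm behind its origin, and at 120 mm a level steel hook arm with a yellow clip and red keeper; fixed, up to 152 mm high. Origin on the bench, below the centre of the resting weight's cross pin. z up; x horizontal, from the hook's tip back to the post: +x is the way the keeper is pressed in, -x is forward off the hook (roughly toward the robot)
- hook_seat (a point): centre of the weight's cross pin when it rests on the arm behind the tip, 120 mm above the bench; axes as hook_stand. The arm is 10 mm across (y), its top 4 mm below this point. A yellow clip clamped on the arm carries the beak over the pin (underside 3.5 mm over the pin, top 14 mm above this point) and, behind, two stop lugs; its underside is 27 mm below this point
- keeper (a joint): travel in m of the red sprung keeper along hook_stand +x: 0 = shut, against the back of the resting pin. About 2 N starts it, 3 to 4.5 N holds it in; springs shut by itself. The pin meets the clip's hard stop after 8 to 22 mm: the clip is set differently each time, so feel for it. At the stop the pin clears the beak's rear end by only 2 mm; 2 mm short it catches. All smooth
- weight_grip (a point): centre of the blue grip block on top of the check weight: 14 mm (x) by 30 mm (y) by 36 mm high; grasp it firmly from above, fingers across either way, tips not lower than 18 mm below this point. Axes of the weight: z up, x as hook_stand x while it hangs
- weight_pin (a point): centre of the weight's cross pin (8 mm diameter, along y, 30 mm long between two cheeks 12 mm wide in x), 60 mm below weight_grip. The eye is open for 48 mm below the pin and 32 mm above it: once behind the beak the pin must rise 19 to 25 mm, and the weight then comes forward (-x of hook_stand) at least 65 mm from there to be off the hook
- weight_base (a point): centre of the flat underside of the weight's steel foot (50 mm diameter, 32 mm high), 144 mm below weight_grip; 36 mm above the bench while it hangs
- check_weight: the check weight: steel disc with an eye and a blue grip on top, 162 mm tall, 0.2 to 0.4 kg; origin at weight_base
- scale: grey bench scale 170x140 mm with a black display on its robot-facing edge, 48 mm high, fixed; origin at its underside centre
- pan_center (a point): centre of the top face of the scale's round steel pan (116 mm diameter), 48 mm above the bench while empty; the pan is sprung and sinks about 1 mm for every 3 N on it, 7 mm at most
- terminal_block: bystander, loose, leave where it is: green terminal block, 22x36x17 mm
- tape_amber: bystander, loose, leave where it is: amber tape roll lying flat, 69 wide, 12 high mm
- loupe: bystander, loose, leave where it is: black loupe, 34 wide, 27 high mm
- cell_aa: bystander, loose, leave where it is: round cell lying down, 14x50 mm
- marker_black: bystander, loose, leave where it is: black marker pen, 15x131 mm
- pliers: bystander, loose, leave where it is: blue-handled pliers, 52x162x11 mm
- paste_jar1: bystander, loose, leave where it is: grey jar with white lid, 45 wide, 37 high mm
Not all that is in view belongs to the job. Of the things that look like the check_weight, the middle-sized one is meant.

How it is judged:
On the way, in this order (a step that is already met when the one before it is completed fails the run):
1. the keeper is pressed in (over 5.5 mm) while the weight's pin is still down in the hook (value of joint keeper above 0.0055 m and z of weight_pin in the frame of hook_seat below 0.007 m), for 0.05 s.
2. the weight is off the hook, touching no part of it, and the keeper has sprung shut (distance between weight_pin and hook_seat above 0.045 m and contact force between check_weight and hook_stand below 0.1 N and value of joint keeper below 0.002 m), for 0.2 s.
At the end, for the whole second after the job is handed in: the check weight stands upright (within 0.08 rad) and still on the scale's pan, its base centre within 20 mm of the pan's centre; the keeper is shut (within 2 mm) (horizontal distance between weight_base and pan_center below 0.02 m and z of weight_base in the frame of pan_center between -0.004 and 0.004 m and angle between weight_base's own z axis and vertical below 0.08 rad and linear speed of check_weight below 0.02 m/s and value of joint keeper below 0.002 m); the robot touches nothing.
It fails at once if the hook is forced: more than 13 N between the weight and the hook, its clip or its keeper (contact force between check_weight and hook_stand above 13 N).
It fails at once if the robot itself pushes on the hook stand with more than 25 N (contact force between any of the arm, the fingers and hook_stand above 25 N).
It fails at once if the weight is dropped or slammed on the scale: more than 25 N between them (contact force between check_weight and scale above 25 N).
It fails at once if a bystander is moved more than 15 mm (distance of any of terminal_block, tape_amber, loupe, cell_aa, marker_black, pliers, paste_jar1 from where it was at the start of the episode above 0.015 m).
It also fails if it takes over 48 s, if anything falls off the work surface, if the arm or the gripper's body presses on something with over 40 N, if the wrist force passes 120 N, or if a joint passes its speed limit or range.

ROBOT

A 6-joint arm with a two-finger parallel gripper is mounted at the origin on a cart in front of the work surface, level with it; the furniture and walls round the work are solid. World frame = base frame: x ahead of the robot, y to its left, z up, the work surface at z = 0. Lengths are in m, angles in rad, forces in N, time in s.
With the tool pointing down it reaches from about 0.4 to 0.825 m from the base axis. Payload 7 kg.
Tool frame: the origin (TCP) lies at the very end of the fingers, on their centre line; the grasp point (between the pads) lies manip.pinch_z behind it (manip.pinch_z is the distance from the TCP to the grasp point, in m); z points along the fingers, y is the direction in which the jaws open and shut (so a half turn about z gives the same grasp; the last joint's range is limited). The gripper opens to 88 mm and grips with 3 to 60 N. Pads are 19 mm wide; open, the fingers measure 130 mm over their backs; the gripper's body (78 mm by 193 mm) begins 47 mm behind the grasp point.
Start: joints at [1.598, 0.359, 0.012, 0, -1.224, -0.288], TCP at [0.174, 0.652, 0.227] pointing down, gripper open.
Joint ranges: [-3.07, 3.07], [-1.43, 2.12], [-1.02, 1.25], [-3.03, 1.67], [-3.05, -0], [-3.03, 3.03]. Speed limits (rad/s): [2.39, 2.39, 3.01, 3.14, 3.14, 3.14].

INTERFACE

Orientations are given as a unit quaternion [w, x, y, z].
In Python, from cell import manip gives the robot as it stands. Calls block until the motion is done:
- manip.move_pose(position, orientation): joint-space move of the TCP to a pose.
- manip.movel(position, max_speed=0.15, rot=None, contact_N=None): straight line of the TCP; rot=None keeps the orientation; max_speed is the mean speed in m/s. With contact_N (N) it stops when the force on the tool has changed by that much, and returns True; else False.
- manip.move_joints(angles): joint-space move.
- manip.command_gripper(opening, newtons=None): finger opening in m; newtons is the grip in N (None keeps the last); returns when the fingers have stopped.
- manip.dwell(seconds).
- manip.inverse_kinematics(position, orientation): joint angles nearest the present ones, or None.
- manip.sense(): the state.
- manip.grab_frame(name): name is "scene" or "top" or "wrist"; returns the picture (480x640x3 uint8, blue, green, red); there is no depth.
- manip.camera_info(name): a dict with "intrinsics" (3x3 intrinsics, pixels), "eye" and "attitude" of the camera in the world; the wrist camera has in their place "tool_from_camera" (4x4, takes a point from camera to tool coordinates, whose origin is the TCP and whose axes are the flange's). Camera axes: x right, y down, z forward; pixel columns grow to the right and rows downward; lengths in m; the calibration is good to about 2 mm. A picture is of the moment at which its call begins: read the wrist's pose just before it. camera_info takes no time and is no camera call.
A pose or a line that the arm cannot do raises manip.Unreachable and nothing moves.
- manip.close_job(): hands the job in, once; it reports no verdict.
The state is a dict: "clock": time; "joint_pos": joint angles; "joint_velocities": joint speeds; "joint_efforts": joint torques, N m; "ee_pos": TCP position; "ee_rot": TCP orientation; "force": force on the tool from outside, world axes, zero at the start; "wrist_torque": the same for the moment, N m; "width": finger opening in m.
Only numpy, scipy, OpenCV 4.12 (cv2) and the standard library are available. Lean on these libraries where they do the work, as an engineer would, in place of code of your own. Each camera call takes 0.05 s, during which the arm holds its last target. There are 200 camera calls.

## Working session

There is one attempt and no reset: what is moved stays moved. The work goes in short steps, each a Python script; the robot and the scene stay as the last script left them, time stands still between calls to the robot, and variables do not carry over. Pictures are saved under pics/ and viewed, about 8 in all and at most 12, crops included, and the job is handed in when it is done.

```bash
mkdir -p pics
python3 - <<'E'
from cell import manip
import cv2
for n in("scene","top"):
    cv2.imwrite(f"pics/{n}0.png",manip.grab_frame(n)); print(n,manip.camera_info(n))
print(manip.camera_info("wrist"),manip.pinch_z); print(manip.sense())
E
```

```text
scene {'intrinsics': array([[461.55940908,   0.        , 324.35250706],
       [  0.        , 461.55940908, 243.05006809],
       [  0.        ,   0.        ,   1.        ]]), 'eye': array([-0.06527934, -0.39053985,  0.61759386]), 'attitude': array([-0.4131347 ,  0.76386367, -0.44069886,  0.22719273])}
top {'intrinsics': array([[538.3232887 ,   0.        , 326.8007404 ],
       [  0.        , 538.3232887 , 239.46525534],
       [  0.        ,   0.        ,   1.        ]]), 'eye': array([ 0.40988346, -0.00781172,  1.11301475]), 'attitude': array([-0.03992245,  0.71666354, -0.69332543,  0.06402668])}
{'intrinsics': array([[361.97678938,   0.        , 319.11038248],
       [  0.        , 361.97678938, 239.11954898],
       [  0.        ,   0.        ,   1.        ]]), 'tool_from_camera': array([[ 2.87180964e-04, -9.64661326e-01, -2.63492775e-01,
         7.14774259e-02],
       [ 9.99999942e-01,  3.24603060e-04, -9.84887378e-05,
         2.21034523e-04],
       [ 1.80538838e-04, -2.63492732e-01,  9.64661364e-01,
        -1.58207203e-01],
       [ 0.00000000e+00,  0.00000000e+00,  0.00000000e+00,
         1.00000000e+00]])} 0.0188
{'clock': 0.1, 'joint_pos': array([ 1.59811308e+00,  3.59337349e-01,  1.11618468e-02, -2.96674190e-04,
       -1.22411964e+00, -2.88099510e-01]), 'joint_velocities': array([ 0.00050723,  0.00075771,  0.00329637, -0.00012795, -0.00187317,
       -0.00010436]), 'joint_efforts': array([-1.94480628e-03, -5.84162951e+01,  2.93751848e+01,  7.01563373e+00,
        1.02070443e-02, -4.39652956e-05]), 'ee_pos': array([0.17395804, 0.65174605, 0.22570919]), 'ee_rot': array([ 7.62012345e-04,  9.91504226e-01, -1.30072248e-01, -2.00450426e-05]), 'force': array([ 0.34856495, -0.18682639,  0.03925373]), 'wrist_torque': array([ 0.03453063, -0.02801786, -0.06937486]), 'width': 0.0875969810735077}
```

View pics/scene0.png

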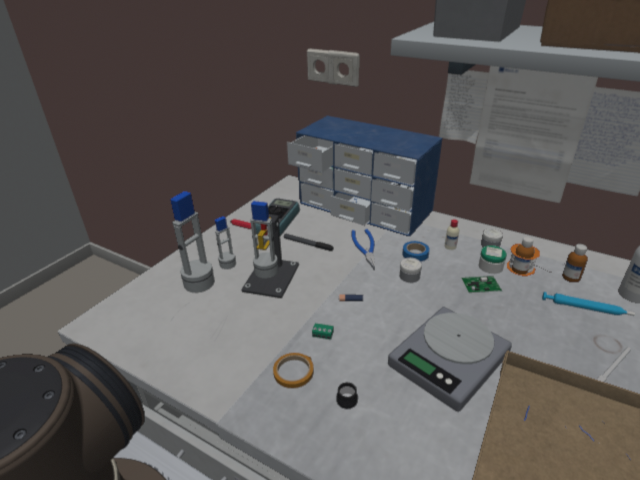

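View pics/top0.png

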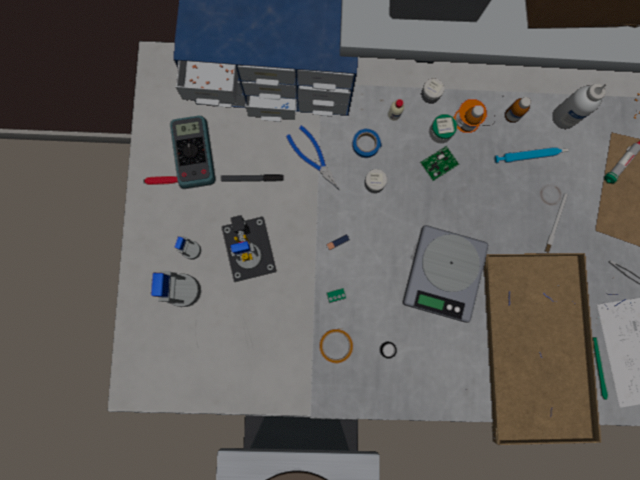

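Candidates by top-view pixel: the large one at (165,285), the small one at (185,245), and the middle-sized one hanging on the hook at (240,248). I choose the hanging one. Next I measure it, the stand and the pan.

```bash
cat > h.py <<'E'
import numpy as np, cv2
from cell import manip
from scipy.spatial.transform import Rotation as R
def rot(q): return R.from_quat([q[1],q[2],q[3],q[0]]).as_matrix()
def cam(n):
    c=manip.camera_info(n)
    if n!="wrist": return c["intrinsics"],rot(c["attitude"]),c["eye"]
    s=manip.sense(); T=c["tool_from_camera"]; Rt=rot(s["ee_rot"])
    return c["intrinsics"],Rt@T[:3,:3],s["ee_pos"]+Rt@T[:3,3]
def ray(c,uv):
    K,A,e=c; d=A@np.linalg.solve(K,[*uv,1]); return e,d/np.linalg.norm(d)
def onz(c,uv,z):
    e,d=ray(c,uv); return e+d*(z-e[2])/d[2]
def proj(c,p):
    K,A,e=c; q=K@(A.T@(np.asarray(p)-e)); return q[:2]/q[2]
def meet(r1,r2):
    (a,d),(b,f)=r1,r2; t=np.linalg.lstsq(np.c_[d,-f],b-a,rcond=None)[0]
    p,q=a+d*t[0],b+f*t[1]; return (p+q)/2,np.linalg.norm(p-q)
def blobs(mask,amin=15):
    n,l,s,c=cv2.connectedComponentsWithStats(mask)
    return [(c[i],s[i],l==i) for i in range(1,n) if s[i,4]>=amin]
def quat(yaw_y):  # tool down, tool y axis (jaws) along horizontal angle
    y=np.array([np.cos(yaw_y),np.sin(yaw_y),0]); z=np.array([0,0,-1.]); x=np.cross(y,z)
    q=R.from_matrix(np.c_[x,y,z]).as_quat(); return np.r_[q[3],q[:3]]
E
python3 - <<'E'
from h import *
T=cv2.imread("pics/top0.png");S=cv2.imread("pics/scene0.png");ct,cs=cam("top"),cam("scene")
m={}
for n,I,c in(("top",T,ct),("scene",S,cs)):
    h=cv2.cvtColor(I,cv2.COLOR_BGR2HSV)
    b=cv2.inRange(h,(110,170,60),(128,255,255))
    for ce,s,_ in blobs(b,20): print(n,"blue",ce.round(1),s)
    if n=="top":
        y=cv2.inRange(h,(18,120,80),(34,255,255))
        for ce,s,_ in blobs(y,5): print("yellow",ce.round(1),s,onz(c,ce,.13).round(4))
        g=I.max(axis=2); d=(g<75).astype(np.uint8)*255
        for ce,s,l in blobs(d,800):
            if 200<ce[0]<290 and 200<ce[1]<300:
                r=cv2.minAreaRect(cv2.findContours(l.astype(np.uint8),0,1)[0][0]); bp=cv2.boxPoints(r)
                print("foot",r,[onz(c,p,.01).round(4)[:2] for p in bp])
        gr=cv2.medianBlur(I[220:330,395:500],3); gg=cv2.cvtColor(gr,6)
        print(cv2.HoughCircles(gg,cv2.HOUGH_GRADIENT,1,30,param1=80,param2=15,minRadius=24,maxRadius=36))
def crop(I,x,y,w,h,k): return cv2.resize(I[y:y+h,x:x+w],None,fx=k,fy=k,interpolation=2)
a=crop(T,140,190,160,120,2.5);b=crop(S,160,180,160,120,2.5);d=crop(T,395,215,100,120,2.5)
cv2.imwrite("pics/c1.png",np.hstack([np.vstack([a,b]),np.pad(d,((0,300),(0,0),(0,0)))]))
E
```

```text
top blue [153.3 284.7] [152 273   6  23  32]
yellow [244.1 235.9] [243 235   3   3   8] [0.5574 0.113  0.13  ]
yellow [235. 238.] [234 237   3   3   9] [0.5529 0.1295 0.13  ]
yellow [246.1 256.3] [241 253  12   9  68] [0.5199 0.1074 0.13  ]
foot ((247.74356079101562, 245.82296752929688), (63.46402359008789, 43.590980529785156), 76.60750579833984) [array([0.6067, 0.1808]), array([0.6313, 0.0945]), array([0.5038, 0.0584]), array([0.4803, 0.1435])]
[[[57.5 48.5 34.3]]]
scene blue [182.2 205.3] [171 192  23  28 447]
scene blue [259.5 210.4] [252 202  16  18 233]
scene blue [220.4 222.7] [215 217  11  13  96]
```

View pics/c1.png

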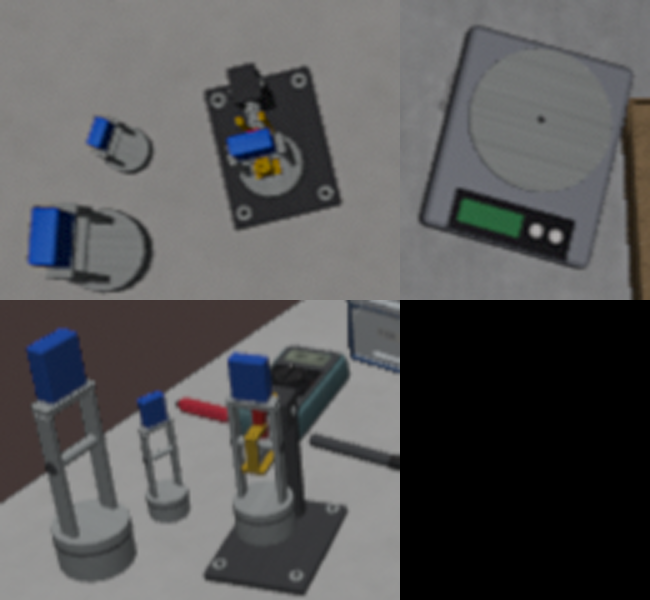

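The crop confirms that the middle-sized weight is the one on the hook, with its grip at top (240,248). The pan's centre dot is at top (451.5,262.7). Next I move above the hook for a wrist view.

Run:
```python
from h import *
ct,cs=cam("top"),cam("scene")
print("pan",onz(ct,(451.5,262.7),.048).round(4))
print("big",meet(ray(ct,(160,285)),ray(cs,(182.2,205.3))))
print("grip",meet(ray(ct,(240,247.5)),ray(cs,(259.5,210.4))), "top plane",onz(ct,(240,246),.19))
p=np.array([.529,.111,.32]); yaw=.277
s=manip.sense(); manip.movel(s["ee_pos"]+[0,0,.1],max_speed=.3)
best=[]
for k in(0,np.pi):
    j=manip.inverse_kinematics(p,quat(yaw+k)); print(k,None if j is None else j.round(2))
    j2=manip.inverse_kinematics(np.array([.5,-.27,.32]),quat(yaw+k)); print(" scale",None if j2 is None else j2.round(2))
    best.append((9 if j is None else abs(j[5])+0*k,k))
k=min(best)[1]; manip.move_pose(p,quat(yaw+k)); print(k)
I=manip.grab_frame("wrist"); s=manip.sense(); print(s["ee_pos"],s["clock"],s["force"])
cv2.imwrite("pics/w1.png",I); c=cam("wrist")
h=cv2.cvtColor(I,40)
for n,lo,hi in(("blue",(108,150,40),(130,255,255)),("yel",(18,120,60),(34,255,255)),("red",(0,170,60),(6,255,255))):
    for ce,st,l in blobs(cv2.inRange(h,lo,hi),30):
        print(n,ce.round(1),st,cv2.minAreaRect(cv2.findContours(l.astype(np.uint8),0,1)[0][0]),onz(c,ce,.198 if n=="blue" else .134).round(4))
```

```text
pan [ 0.5303 -0.2933  0.048 ]
big (array([0.4588854 , 0.24240588, 0.19250292]), np.float64(0.0005137972693529578))
grip (array([0.52892935, 0.11269638, 0.18201474]), np.float64(8.623624254397069e-05)) top plane [0.53053597 0.11176998 0.19      ]
0 [ 0.57  0.09 -0.13  0.   -1.35  2.85]
 scale [-0.15  0.14 -0.07  0.   -1.36 -2.71]
3.141592653589793 [ 0.57  0.09 -0.13  0.   -1.35 -0.29]
 scale [-0.15  0.14 -0.07  0.   -1.36  0.43]
3.141592653589793
[0.52901296 0.11176833 0.31987448] 2.9417 [ 0.38036126 -0.58425341  0.26820195]
blue [143.1  39.8] [105  28  80  33 720] ((144.00827026367188, 40.48381042480469), (16.14508056640625, 83.78473663330078), 72.0308609008789) [0.6856 0.0121 0.198 ]
blue [158.1  66.6] [120  38  73  51 675] ((157.566162109375, 65.90386962890625), (15.71628189086914, 83.79900360107422), 56.91514587402344) [0.6727 0.0262 0.198 ]
blue [319.1 230.4] [311 212  17  37 557] ((319.0, 230.0), (36.0, 16.0), 90.0) [0.53   0.1099 0.198 ]
blue [350.4 366.8] [334 357  38  18 478] ((352.5, 365.5), (17.0, 37.0), 90.0) [0.469  0.2222 0.198 ]
yel [304.1 203.5] [298 201  13   6  77] ((304.0, 203.5), (5.0, 12.0), 90.0) [0.5468 0.1036 0.134 ]
yel [293.  210.9] [290 209   7   5  31] ((293.0, 211.0), (4.0, 6.0), 90.0) [0.5552 0.1135 0.134 ]
yel [330.3 215.3] [328 211   6  10  46] ((330.28045654296875, 215.52438354492188), (9.497111320495605, 4.417261123657227), 83.6598129272461) [0.5194 0.1078 0.134 ]
yel [107.4 332.9] [102 303  18  56 333] ((108.51828002929688, 331.1646423339844), (55.21577072143555, 15.129120826721191), 83.6598129272461) [0.7107 0.2946 0.134 ]
yel [530.7 332.6] [520 302  17  57 340] ((529.7213134765625, 330.5655517578125), (14.57625675201416, 56.22270202636719), 5.19442892074585) [0.2792 0.1708 0.134 ]
red [305.5 219.8] [302 215   8  10  71] ((305.5, 219.5), (9.0, 7.0), 90.0) [0.5412 0.1186 0.134 ]
```

View pics/w1.png

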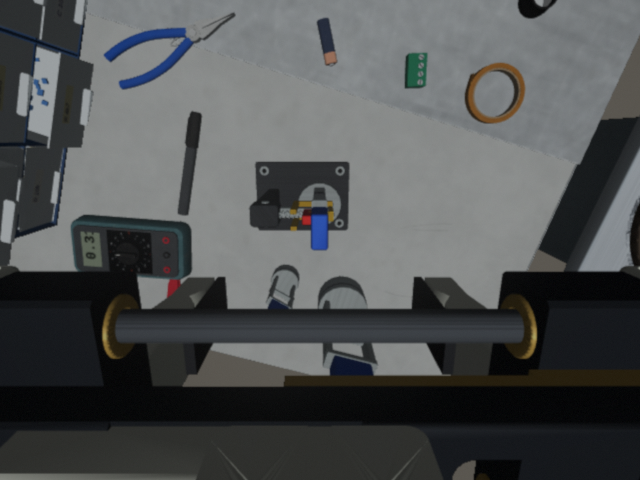

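The wrist view shows the grip at (319,230) with the jaws square to the hook foot (yaw 0.277). The large weight is at (350,340) and the small one at (285,285), both clear of the fingers. Next I look from closer, correct, and grasp gently.

Run:
```python
from h import *
yaw=.277; ux=np.array([np.cos(yaw),np.sin(yaw),0]); uy=np.array([-ux[1],ux[0],0])
manip.movel([.5295,.1115,.25],max_speed=.15)
I=manip.grab_frame("wrist");c=cam("wrist");h=cv2.cvtColor(I,40)
cv2.imwrite("pics/w2.png",I[100:400,170:470])
z=None
for ce,st,l in blobs(cv2.inRange(h,(108,150,40),(130,255,255)),200):
    r=cv2.minAreaRect(cv2.findContours(l.astype(np.uint8),0,1)[0][0]); p=onz(c,r[0],.198)
    print(ce.round(1),st,r,p.round(4))
    if np.hypot(*(p-[.53,.111,.198])[:2])<.012: z=p
print(z, "offset x,y", (z-[.5295,.1115,.198])@ux,(z-[.5295,.1115,.198])@uy)
```

```text
[111.1  21.9] [  66    8   95   39 1091] ((112.46662902832031, 22.418231964111328), (20.108436584472656, 99.297119140625), 71.36541748046875) [0.67   0.0159 0.198 ]
[130.4  53.5] [  84   19   87   61 1022] ((129.26319885253906, 52.846229553222656), (20.024560928344727, 98.68936920166016), 55.61965560913086) [0.6596 0.0279 0.198 ]
[320.6 256.1] [ 310  226   22   56 1047] ((320.5, 253.5), (55.0, 21.0), 90.0) [0.5311 0.1074 0.198 ]
[269.9 350.7] [257 343  25  19 305] ((268.72320556640625, 352.03619384765625), (23.82024574279785, 17.27841567993164), 2.8624050617218018) [0.5453 0.1826 0.198 ]
[0.53110839 0.10744792 0.198     ] offset x,y 0.00043894728221373727 -0.004337459382612149
```

View pics/w2.png

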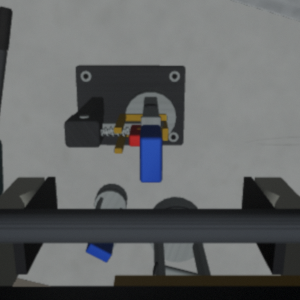

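The close view shows the grip at crop (151,160), centred between the fingers across the jaws (0.4 mm off). I descend with the fingers partly closed and grip lightly first.

Run:
```python
from h import *
yaw=.277; ux=np.array([np.cos(yaw),np.sin(yaw),0]); uy=np.array([-ux[1],ux[0],0])
g=np.array([.5295,.1115,0])+ux*.0004-uy*.0018
manip.command_gripper(.034,5)
manip.movel(g+[0,0,.205],max_speed=.15)
print("hit",manip.movel(g+[0,0,.164],max_speed=.05,contact_N=4))
f=lambda t:(lambda s:print(t,s["ee_pos"].round(4),"F",np.array([s["force"]@ux,s["force"]@uy,s["force"][2]]).round(2),"w",round(s["width"],4),"T",s["wrist_torque"].round(2),s["clock"]))(manip.sense())
manip.dwell(.2);f("pre")
manip.command_gripper(0.0,5); manip.dwell(.2); f("5N")
manip.command_gripper(0.0,20); manip.dwell(.2); f("20N")
```

```text
hit False
pre [0.5305 0.1099 0.1643] F [ 0.16 -0.37 -0.82] w 0.0339 T [ 0.02 -0.07  0.04] 6.25
5N [0.5302 0.1098 0.164 ] F [-1.45  1.03  1.96] w 0.014 T [0.03 0.49 0.03] 6.9333
20N [0.5303 0.1098 0.164 ] F [-1.96  0.7   1.41] w 0.014 T [-0.07  0.82  0.04] 7.35
```

Grasped at 14.0 mm, with a preload of about 2 N. Now I firm up the grip, relieve the vertical load, and press back by feel.

```bash
cat >> h.py <<'E'
yaw=.277; ux=np.array([np.cos(yaw),np.sin(yaw),0]); uy=np.array([-ux[1],ux[0],0])
def F(n=3):
    v=[]
    for _ in range(n): v.append(manip.sense()["force"]); manip.dwell(.01)
    v=np.mean(v,0); return np.array([v@ux,v@uy,v[2]])
def show(t,f=None):
    s=manip.sense(); print(t,s["ee_pos"].round(4),"F",(F() if f is None else f).round(2),"w",round(s["width"],4),round(s["clock"],2),flush=True)
E
python3 - <<'E'
from h import *
manip.command_gripper(0.0,50); show("grip")
p=manip.sense()["ee_pos"].copy(); p0=p.copy()
for i in range(3):
    p=p+[0,0,.0005]; manip.movel(p,max_speed=.01); show("up")
    if F()[2]<-2.5: break
p0=p.copy()
for i in range(34):
    p=p+ux*.0008; hit=manip.movel(p,max_speed=.012,contact_N=4); f=F(); show(f"{i} {(p-p0)@ux*1e3:.1f} {hit}",f)
    if f[0]<-6.5 or hit: break
E
```

```text
grip [0.5303 0.1098 0.164 ] F [-2.28  0.7   1.9 ] w 0.0135 7.57
up [0.5302 0.1098 0.1642] F [-1.17  0.38 -1.43] w 0.0136 7.84
up [0.5302 0.1098 0.1648] F [-0.98 -0.12 -3.01] w 0.0139 8.14
0 0.8 False [0.5308 0.11   0.1648] F [-1.39  0.03 -2.39] w 0.0138 8.47
1 1.6 False [0.5317 0.1102 0.1648] F [-1.72  0.46 -2.89] w 0.014 8.74
2 2.4 False [0.5326 0.1105 0.1649] F [-2.39 -0.2  -3.36] w 0.0138 9.02
3 3.2 False [0.5334 0.1107 0.1649] F [-2.53 -0.66 -2.73] w 0.0137 9.29
4 4.0 False [0.5342 0.1109 0.165 ] F [-2.1   0.29 -3.06] w 0.0134 9.57
5 4.8 False [0.5349 0.1111 0.165 ] F [-2.61 -0.04 -2.47] w 0.0135 9.84
6 5.6 False [0.5357 0.1113 0.1649] F [-2.79 -0.12 -3.16] w 0.0137 10.12
7 6.4 False [0.5364 0.1116 0.165 ] F [-2.37  0.09 -2.79] w 0.0138 10.39
8 7.2 False [0.5372 0.1118 0.165 ] F [-2.61 -0.19 -3.48] w 0.0133 10.67
9 8.0 False [0.538  0.112  0.1649] F [-2.6  -0.34 -2.72] w 0.0135 10.94
10 8.8 False [0.5387 0.1122 0.1649] F [-3.   -0.54 -3.03] w 0.0138 11.22
11 9.6 False [0.5395 0.1125 0.1649] F [-3.35 -0.23 -2.54] w 0.0136 11.49
12 10.4 False [0.5403 0.1127 0.165 ] F [-3.5  -0.07 -2.82] w 0.0137 11.77
13 11.2 False [0.5411 0.1129 0.165 ] F [-2.98 -0.21 -2.6 ] w 0.0137 12.04
14 12.0 False [0.5418 0.1131 0.165 ] F [-3.12 -0.31 -2.99] w 0.0135 12.32
15 12.8 False [0.5426 0.1134 0.165 ] F [-3.43 -0.39 -2.51] w 0.0141 12.59
16 13.6 False [0.5434 0.1135 0.1649] F [-2.89 -0.37 -2.85] w 0.0138 12.87
17 14.4 False [0.5441 0.1137 0.1649] F [-3.7  -0.14 -2.21] w 0.0138 13.14
18 15.2 False [0.5449 0.114  0.1649] F [-3.49 -0.44 -2.95] w 0.0134 13.42
19 16.0 False [0.5457 0.1142 0.1649] F [-3.08 -0.29 -2.88] w 0.0136 13.69
20 16.8 False [0.5464 0.1144 0.1649] F [-3.89  0.17 -3.3 ] w 0.0138 13.97
21 17.6 False [0.5466 0.1144 0.1648] F [-5.8   0.39 -1.12] w 0.0137 14.24
22 18.4 False [0.5468 0.1144 0.1647] F [-7.22  0.62  0.2 ] w 0.0137 14.52
```

The stop is felt at about 17 mm: the force rises from 3.5 to 7.2 N while the tool hardly moves. Now I lift with the press regulated.

Run:
```python
from h import *
show("start")
# last commanded target: rest pose + 18.4 mm
p=np.array([.5302,.1098,.1650])+ux*.0184; xref=manip.sense()["ee_pos"]@ux; adv=0
for i in range(14):
    p=p+[0,0,.0016]; hit=manip.movel(p,max_speed=.02,contact_N=4); f=F()
    s=manip.sense()["ee_pos"]; show(f"{i} dx {(s@ux-xref)*1e3:.2f} {hit}",f)
    if hit or np.linalg.norm(f)>10: break
    if f[0]<-8: p=p-ux*.0003
    elif f[0]>-6 and s@ux-xref<.0004: p=p+ux*.0003
    if s[2]>=.1855: break
```

```text
start [0.5468 0.1144 0.1647] F [-8.1   0.07 -0.25] w 0.0137 14.52
0 dx -0.03 False [0.5468 0.1144 0.1662] F [-6.76  0.62 -0.85] w 0.0139 14.82
1 dx -0.06 False [0.5467 0.1144 0.1677] F [-7.03  0.37 -1.38] w 0.0137 15.09
2 dx -0.05 False [0.5467 0.1144 0.1693] F [-6.93  0.33 -1.32] w 0.0138 15.37
3 dx -0.04 False [0.5467 0.1144 0.1709] F [-6.6   0.57 -1.07] w 0.0138 15.64
4 dx -0.04 False [0.5467 0.1144 0.1725] F [-6.61  0.76 -1.84] w 0.0138 15.92
5 dx -0.02 False [0.5468 0.1144 0.1742] F [-6.97  0.14 -1.75] w 0.0139 16.19
6 dx -0.03 False [0.5468 0.1144 0.1758] F [-6.96  0.03 -1.61] w 0.0136 16.47
7 dx -0.04 False [0.5467 0.1144 0.1774] F [-6.26  0.31 -2.04] w 0.0137 16.74
8 dx -0.03 False [0.5468 0.1144 0.179 ] F [-7.12  0.34 -1.39] w 0.0136 17.02
9 dx -0.01 False [0.5468 0.1144 0.1806] F [-6.95  0.08 -2.02] w 0.0139 17.29
10 dx -0.05 False [0.5467 0.1144 0.1821] F [-6.86  0.75 -1.5 ] w 0.0133 17.57
11 dx -0.04 False [0.5467 0.1144 0.1837] F [-6.96  1.08 -1.92] w 0.0138 17.84
12 dx -0.02 False [0.5468 0.1144 0.1854] F [-7.    0.22 -1.76] w 0.0138 18.12
13 dx -0.04 False [0.5467 0.1144 0.1869] F [-6.98  0.24 -1.53] w 0.0138 18.39
```

Lifted about 22 mm with a steady press of 7 N. Now forward off the hook.

Run:
```python
from h import *
p=np.array([.5302,.1098,.1868])+ux*.0184
ok=True
for d in(.002,.002,.002,.003,.004,.005):
    p=p-ux*d; manip.movel(p,max_speed=.02); f=F(); show("fwd",f)
    if f[0]>4: ok=False; break
if ok:
    hit=False
    for d in(.03,.03,.04):
        p=p-ux*d; hit=manip.movel(p,max_speed=.05,contact_N=4); show(f"fwd {hit}")
        if hit: break
    cv2.imwrite("pics/s2.png",np.hstack([cv2.resize(manip.grab_frame("scene")[150:310,150:350],None,fx=2,fy=2),cv2.resize(manip.grab_frame("top")[180:340,170:370],None,fx=2,fy=2)]))
```

```text
fwd [0.546  0.1143 0.1868] F [-3.91 -0.2  -2.75] w 0.0137 18.68
fwd [0.5441 0.1137 0.1868] F [-3.45 -0.47 -2.57] w 0.0134 18.95
fwd [0.5421 0.1132 0.1868] F [-3.47 -0.84 -2.58] w 0.0137 19.23
fwd [0.5392 0.1124 0.1869] F [-2.73 -0.33 -2.68] w 0.0136 19.55
fwd [0.5354 0.1113 0.1869] F [-2.99  0.15 -3.08] w 0.0137 19.93
fwd [0.5306 0.11   0.1869] F [-2.59 -0.04 -2.28] w 0.0137 20.35
fwd False [0.5019 0.1018 0.1871] F [ 0.1   0.34 -2.19] w 0.0137 21.1
fwd False [0.4731 0.0936 0.1871] F [-0.02 -0.09 -1.82] w 0.0135 21.88
fwd False [0.4347 0.0827 0.1869] F [ 0.26 -0.36 -2.05] w 0.0136 22.85
```

View pics/s2.png

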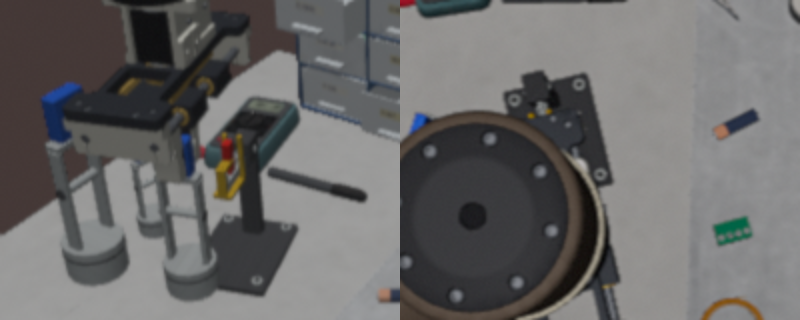

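Off the hook and hanging upright: the weight is at left (190,230), the red keeper at (227,150), and the force is zero. Now I lift and carry toward the scale, with a wrist look at the pan.

Run:
```python
from h import *
s=manip.sense()["ee_pos"]
manip.movel([s[0],s[1],.27],max_speed=.15)
manip.movel([.50,-.15,.27],max_speed=.2)
manip.dwell(.2); show("mid")
I=manip.grab_frame("wrist"); c=cam("wrist"); cv2.imwrite("pics/w3.png",I)
print("pred",proj(c,[.5303,-.2933,.048]))
g=cv2.medianBlur(cv2.cvtColor(I,6),5)
print(cv2.HoughCircles(g,cv2.HOUGH_GRADIENT,1,60,param1=80,param2=25,minRadius=35,maxRadius=75))
```

```text
mid [ 0.5    -0.1493  0.2702] F [ 0.37 -0.1  -2.58] w 0.014 25.24
pred [330.55352245  58.81810814]
[[[318.5 337.5  48.6]
  [315.5 250.5  39.9]]]
```

View pics/w3.png

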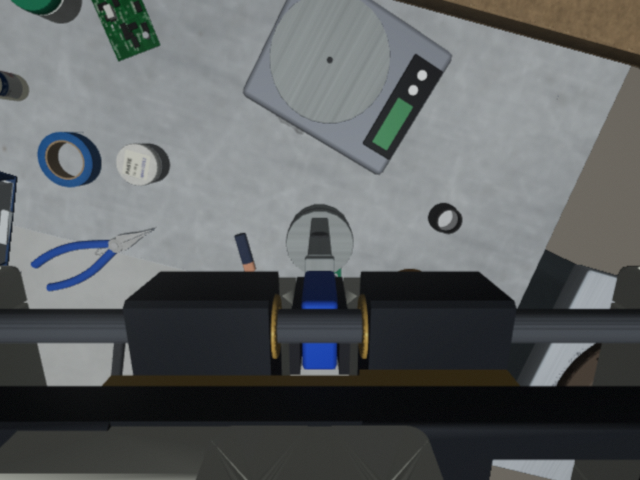

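The pan dot is at (330,60), against a prediction of (330.5,58.8), so they agree. The weight's foot is at (320,241). I correct for its in-hand offset and place it.

Run:
```python
from h import *
pan=np.array([.5303,-.2933,.048]); s=manip.sense()["ee_pos"].copy(); c=cam("wrist")
o=onz(c,(320,241),s[2]-.164+.068)-s; o[2]=0; print("foot offset along x,y",o@ux,o@uy)
o=o if np.linalg.norm(o)<.008 else o*0
t=pan-o
manip.movel([t[0],t[1],.27],max_speed=.15)
manip.movel([t[0],t[1],.186],max_speed=.08); manip.dwell(.3); show("above")
hit=manip.movel([t[0],t[1],.172],max_speed=.012,contact_N=1.5); show(f"down {hit}")
```

```text
foot offset along x,y -0.00017182268207404042 -0.0004651960415912598
above [ 0.5304 -0.2928  0.1863] F [ 0.18 -0.08 -2.52] w 0.0136 27.94
down True [ 0.5302 -0.2927  0.1751] F [ 0.61 -0.88  1.15] w 0.0135 28.8
```

Run:
```python
from h import *
manip.command_gripper(0.0,10); manip.dwell(.2); show("soft")
manip.command_gripper(.05); manip.dwell(.3); show("open")
s=manip.sense()["ee_pos"]
manip.movel([s[0],s[1],.30],max_speed=.1)
manip.movel([.47,-.05,.33],max_speed=.2); manip.dwell(.3); show("away")
S=manip.grab_frame("scene");T=manip.grab_frame("top")
cv2.imwrite("pics/s3.png",np.hstack([cv2.resize(S[170:410,190:530],(510,360)),cv2.resize(T[200:340,390:510],(308,360))])[:,:800])
cv2.imwrite("pics/s3hook.png",cv2.resize(np.hstack([S[180:300,200:320],T[190:310,200:320]]),None,fx=3,fy=3))
```

```text
soft [ 0.53   -0.2926  0.1747] F [ 1.63 -1.53  2.39] w 0.0139 29.24
open [ 0.5295 -0.2924  0.1744] F [-0.23  0.15  0.  ] w 0.0498 30.37
away [ 0.47   -0.0505  0.3298] F [-0.21  0.32  0.2 ] w 0.0499 33.51
```

View pics/s3.png

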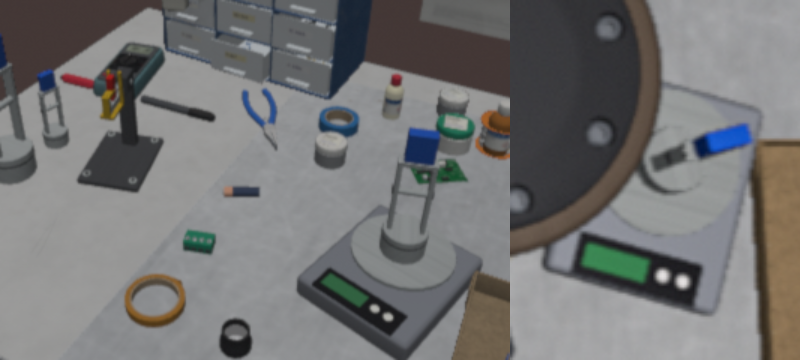

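View pics/s3hook.png

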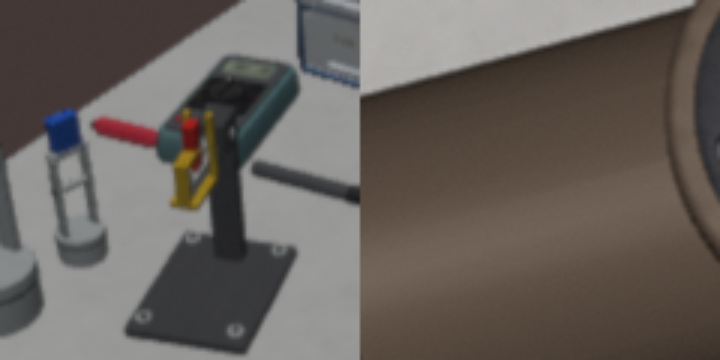

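The weight stands upright in the middle of the pan (left picture, (404,235)). The keeper is forward against the beak, and the bystanders are in place. The arm touches nothing, so I hand in.

Run:
```python
from cell import manip
manip.close_job()
```

```text
the job is handed in; nothing more can be done
```

The check weight is off the hook and standing upright on the scale's pan, and the job was handed in at about 33.5 s of the 48 s. No verdict was reported.

- **Pressing and lifting:** I gripped the middle-sized weight by its blue grip and pressed the keeper back. It came up against the stop about 17 mm in, and I held about 7 N there (highest averaged reading 8.1 N). Still pressed, I lifted it about 22 mm and brought it forward; it came free with no sideways force on it.
- **Placing:** I set it down on contact, with a net push of about 1 N before opening the fingers. The push rose to about 2.4 N upward and 2 N sideways on the tool as I softened the grip, and vanished when they opened.
- **Last checks:** In the scene picture the weight stands upright in the middle of the pan. The keeper looks shut and the bystanders in view look unmoved. The arm is well clear, with only sensor noise on the wrist force.
- **Not fully checked:** The arm hid the hook and part of the pan in the last top view. The keeper was therefore judged by eye from the scene camera alone, and the final centring was not measured. The pan and in-hand measurements before placing agreed to about 1 mm.

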